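# Set up the heating station at the lab bench

## Robot

A 6-joint arm with a two-finger parallel gripper is mounted at the origin on the work surface. World frame = base frame: x ahead of the robot, y to its left, z up, the work surface at z = 0. Lengths are in mm, angles in rad, forces in N, time in s.
With the tool pointing down it reaches from about 350 to 975 mm from the base axis. Payload 7.1 kg.
Tool frame: the origin (TCP) lies on the front face of the gripper's body, between the roots of the fingers; the fingertips stand 80 mm ahead of it and the grasp point (between the pads) lies 61 mm ahead of it (env.tips_ahead is the distance from the TCP to the fingertips, in mm); z points along the fingers, y is the line along which they close (so a half turn about z gives the same grasp; the last joint's range is limited). The gripper opens to 88 mm and grips with 3 to 60 N. Pads are 20 mm wide; open, the fingers measure 115 mm over their backs; the gripper's body (75 mm by 178 mm) begins 61 mm behind the grasp point.
Start: joints at [1.329, 0.423, 1.63, -0, 1.089, -0.019], TCP at [138.07, 609.543, 302.675] pointing down, gripper open.
Joint ranges: [-3, 3], [-0.9, 2.11], [0.09, 2.58], [-1.31, 4.45], [0.11, 2.69], [-2.54, 2.54]. Speed limits (rad/s): [2.39, 2.39, 3.01, 3.14, 3.14, 3.14].

## Interface

Orientations are given as a unit quaternion [x, y, z, w].
In Python, from station import env, set_gripper, viewer, workorder gives the robot as it stands. Calls block until the motion is done:
- env.reach(position, orientation): joint-space move of the TCP to a pose.
- env.move_l(position, rot=None, rate=150, f_stop=None): straight line of the TCP; rot=None keeps the orientation; rate is the mean speed in mm/s. With f_stop (N) it stops when the force on the tool has changed by that much, and returns True; else False.
- env.move_joints(angles): joint-space move.
- set_gripper(opening): finger opening in mm; the grip force is fixed at half the most; returns when the fingers have stopped.
- env.hold(seconds).
- env.ik(position, orientation): joint angles nearest the present ones, or None.
- env.read_state(): the state.
- viewer.camera(name): name is "scene" or "top" or "wrist"; returns the picture (420x560x3 uint8, blue, green, red); there is no depth.
- viewer.camera_params(name): a dict with "fx", "fy", "cx", "cy" (pixels), "pose" (4x4, takes a point from camera to world coordinates); the wrist camera has in their place "tool_from_camera" (4x4, takes a point from camera to tool coordinates, whose origin is the TCP and whose axes are the flange's). Camera axes: x right, y up, looking along -z (the intrinsics and any distortion apply to the point x, -y, -z); pixel columns grow to the right and rows downward; lengths in mm; the calibration is good to about 2 mm. A picture is of the moment at which its call begins: read the wrist's pose just before it. camera_params takes no time and is no camera call.
A pose or a line that the arm cannot do raises env.IKError and nothing moves.
- workorder.sign_off(): hands the job in; it is judged then, once.
The state is a dict: "time_s": time; "qpos": joint angles; "dq": joint speeds; "tau": joint torques, N m; "tool_pos": TCP position; "orientation": TCP orientation; "force": force on the tool from outside, world axes, zero at the start; "wrist_torque": the same for the moment, N m; "width": finger opening in mm; "grip_force": force on a finger pad.
Only numpy, scipy, OpenCV 4.12 (cv2) and the standard library are available. Lean on these libraries where they do the work, as an engineer would, in place of code of your own. Each camera call takes 0.05 s, during which the arm holds its last target. There are 200 camera calls.

## Task

Set up the bench for a heating run. Lift the clear guard of the block heater fully open, seat the aluminium block in the heater's well and lower the guard until it is closed. Behind the blue tube rack (on its far side from the robot), centred on it and squared up with it, stand the white sample box on the bench with a 7 cm gap between the two, stand the small amber bottle upright in the middle of that gap, and lay the timer flat, face up, on the middle of the box; do not disturb the glass beaker or the tape roll.

Things in the scene. Friction and masses are not known exactly. Their poses are not given: they have to be found in the camera images.
- guard (a joint): angle of the heater's clear guard, rad: 0 closed, grows as its front is lifted, end stop 1.75 (past upright), fully open above 1.2; may start slightly ajar. Stiff hinge: stays where left, moves with 2 to 4 N at the handle. The guard is a hood 140 x 140 mm, 60 mm high; its hinge line runs along the heater's y axis, 70 mm behind the well centre and 15 mm above the well floor.
- guard_handle (a point): middle of the guard's handle: a round steel bar 10 mm thick, 70 mm long, along the heater's y axis, 42 mm in front of the hood's front wall on two posts at its ends. It can be pinched from above, one finger behind it, and turns in the grip. Moves and tilts with the guard; at angle 0 it lies 180 mm in front of and 20 mm above the hinge line, axes as the heater's.
- well (a point): block heater, fixed: white housing 150 mm deep (x), 150 wide (y), 60 high, display on its front, clear guard on top. This point is the centre of the floor of its rectangular well, 48 mm above the bench; the well is 72 mm (x) by 60 mm (y), 12 mm deep, open at the top. x points to the heater's rear (hinge side, away from the robot), y to its left, z up.
- block_c (a point): loose aluminium block with 12 dark holes in its top, 60 (x) by 48 (y) by 56 mm high, 0.35 kg; this point is its centre, 28 mm above its underside; z up. It fits the well with its long side along the heater's x axis, 6 mm play on each side, and then stands 44 mm out of the well.
- rack: blue tube rack, fixed, 50 mm (x) by 120 mm (y) by 45 mm high, holes in its top, four white caps 9 mm above it. Origin: centre of its underside; x points behind it (away from the robot, square to its long side), y along its long side, z up. With a 70 mm gap the box's centre lies 126 mm behind the rack's centre, the middle of the gap 60 mm behind it.
- box_c (a point): loose white square sample box, a cardboard box with a closed white lid, 62 x 62 x 45 mm high, 0.12 kg; this point is its centre, 22.5 mm above its underside, z up, x and y along its sides. Any of its four sides may face the rack.
- bottle_c (a point): loose small amber bottle with a black cap, 34 mm across, 62 mm high (the cap is 22 mm across and takes the top 16 mm; the straight body reaches up to 40 mm), 0.06 kg; this point is on its axis half-way up, 31 mm above its underside. z up.
- timer_c (a point): loose white timer lying flat, with a display and three buttons on its upper face, 40 mm (x) by 60 mm (y) by 24 mm high, 0.06 kg; this point is its centre, 12 mm above its underside. z up.
- beaker_c (a point): bystander: a glass beaker, 44 mm across and 58 mm high, standing on the bench; this point is half-way up. Not to be moved.
- tape_c (a point): bystander: a blue tape roll, a flat ring 70 mm across and 19 mm high, lying on the bench; this point is its centre, half-way up. Not to be moved.
Things that resemble listed ones, but are neither listed nor needed, are in the scene too. What is shaped like the part that bears box_c but red or yellow is not meant.

How it is judged (in metres and radians):
On the way, in this order (a step that is already met when the one before it is completed fails the run):
1. the guard is lifted fully open (above 1.2 rad) (value of joint guard above 1.2 rad), for 0.2 s.
2. the block is seated in the heater's well with the guard still open (x of block_c in the frame of well between -0.01 and 0.01 m and y of block_c in the frame of well between -0.01 and 0.01 m and z of block_c in the frame of well between 0.02 and 0.034 m and angle between block_c's own z axis and vertical below 0.1 rad and value of joint guard above 0.6 rad), for 0.2 s.
3. the guard is closed over the block (value of joint guard below 0.06 rad), for 0.2 s.
At the end, for the whole second after the job is handed in: Block flat in the well (10 mm), guard shut (0.06 rad). Behind the rack, within 15 mm each way: box centre 126 mm back, flat and square to the rack (0.2 rad), bottle upright 60 mm back. Timer flat, face up, on the box within 15 mm of its centre. All released and at rest (x of block_c in the frame of well between -0.01 and 0.01 m and y of block_c in the frame of well between -0.01 and 0.01 m and z of block_c in the frame of well between 0.02 and 0.034 m and angle between each of block_c, box_c, bottle_c, timer_c's own z axis and vertical below 0.1 rad and value of joint guard below 0.06 rad and x of box_c in the frame of rack between 0.111 and 0.141 m and y of box_c in the frame of rack between -0.015 and 0.015 m and height (world z) of box_c below 0.028 m and (angle between the x axis of box_c and the x axis of rack, either way round below 0.2 rad or angle between the x axis of box_c and the y axis of rack, either way round below 0.2 rad) and x of bottle_c in the frame of rack between 0.045 and 0.075 m and y of bottle_c in the frame of rack between -0.015 and 0.015 m and height (world z) of bottle_c below 0.037 m and horizontal distance between timer_c and box_c below 0.015 m and z of timer_c in the frame of box_c between 0.03 and 0.039 m and linear speed of each of block, box, bottle, timer below 0.02 m/s and angular speed of each of block, box, bottle, timer below 0.2 rad/s); the robot touches nothing.
It fails at once if the beaker is moved by more than 20 mm or tipped (distance of beaker_c from where it was at the start of the episode above 0.02 m or angle between beaker_c's own z axis and vertical above 0.4 rad).
It fails at once if the tape roll is moved by more than 20 mm (distance of tape_c from where it was at the start of the episode above 0.02 m).
It also fails if it takes over 144 s, if anything falls off the work surface, if the arm or the gripper's body presses on something with over 40 N, if the wrist force passes 120 N, or if a joint passes its speed limit or range.

## Working session

There is one attempt and no reset: what is moved stays moved. The work goes in short steps, each a Python script; the robot and the scene stay as the last script left them, time stands still between calls to the robot, and variables do not carry over. Pictures are saved under pics/ and viewed, at most 14 in all, crops included, and the job is handed in when it is done.

```bash
mkdir -p pics; ls
python3 - <<'E'
from station import env, set_gripper, viewer, workorder
import cv2
for n in("scene","top"):
    cv2.imwrite(f"pics/{n}0.png",viewer.camera(n)); p=viewer.camera_params(n); print(n,p)
print(viewer.camera_params("wrist"))
s=env.read_state();print(s["time_s"],s["tool_pos"],s["orientation"],s["width"])
E
```

```text
pics
scene {'fx': 451.414870903273, 'fy': 451.414870903273, 'cx': 280.64207340591076, 'cy': 203.3585612763549, 'pose': array([[-4.64383020e-01, -6.33099019e-01,  6.19301254e-01,
         1.10000729e+03],
       [ 8.85550144e-01, -3.41583702e-01,  3.14835700e-01,
         3.78508202e+02],
       [ 1.22210418e-02,  6.94626668e-01,  7.19266598e-01,
         8.12079953e+02],
       [ 0.00000000e+00,  0.00000000e+00,  0.00000000e+00,
         1.00000000e+00]])}
top {'fx': 461.70238746550814, 'fy': 461.70238746550814, 'cx': 279.87246142361624, 'cy': 199.78480290779837, 'pose': array([[-9.64861290e-03,  9.97850159e-01, -6.48225590e-02,
         3.88300258e+02],
       [-9.99750893e-01, -8.32162686e-03,  2.07099611e-02,
         5.46590965e+01],
       [ 2.01260088e-02,  6.50062336e-02,  9.97681880e-01,
         1.09820709e+03],
       [ 0.00000000e+00,  0.00000000e+00,  0.00000000e+00,
         1.00000000e+00]])}
{'fx': 342.6110455721955, 'fy': 342.6110455721955, 'cx': 274.4484169581392, 'cy': 208.87143995775438, 'tool_from_camera': array([[ 4.00128481e-04,  9.59059228e-01,  2.83205292e-01,
         7.78083218e+01],
       [ 9.99999813e-01, -5.14588656e-04,  3.29769941e-04,
        -1.40538600e-01],
       [ 4.62003136e-04,  2.83205107e-01, -9.59059255e-01,
        -8.21282218e+01],
       [ 0.00000000e+00,  0.00000000e+00,  0.00000000e+00,
         1.00000000e+00]])}
0.1 [137.99692088 609.19515108 301.98696732] [ 1.11177912e-01  9.93800289e-01 -6.71905225e-04 -7.95508297e-05] 87.88511397184648
```

View pics/scene0.png

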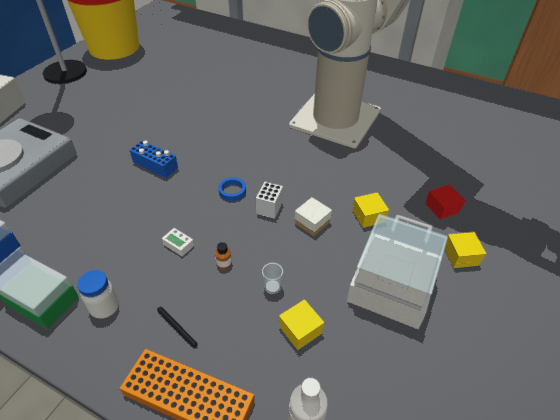

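View pics/top0.png

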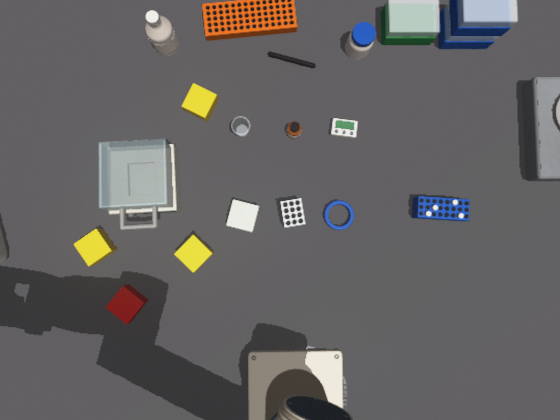

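The scene and top pictures show the guard handle at top (139,218) and the block with 12 holes at (292,212). The rack with white caps is at (442,208). The white box is at (242,215); the yellow (199,101), (194,253), (94,247) and red (126,304) boxes are decoys. The bottle is at (294,129), the timer at (344,128), the beaker at (241,126) and the tape at (339,215). I'll enlarge to confirm.

Run:
```python
import cv2,numpy as np
t=cv2.imread("pics/top0.png")
cv2.imwrite("pics/c1.png",cv2.resize(t[105:265,90:290],None,fx=4,fy=3.75 if 0 else 3.75,interpolation=cv2.INTER_CUBIC) if 0 else cv2.resize(t[110:260,90:290],None,fx=4,fy=4,interpolation=cv2.INTER_CUBIC))
cv2.imwrite("pics/c2.png",cv2.resize(t[110:250,275:475],None,fx=4,fy=4,interpolation=cv2.INTER_CUBIC))
```

```text
(no output)
```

View pics/c1.png

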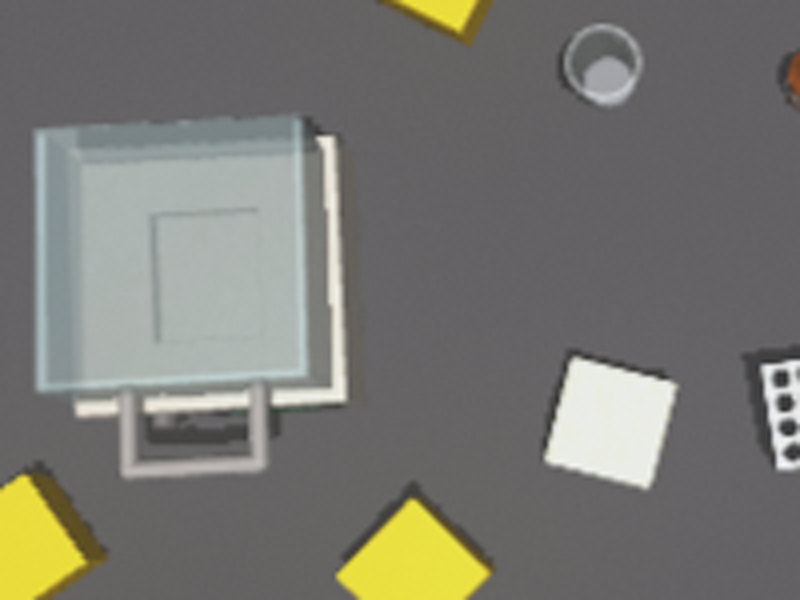

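View pics/c2.png

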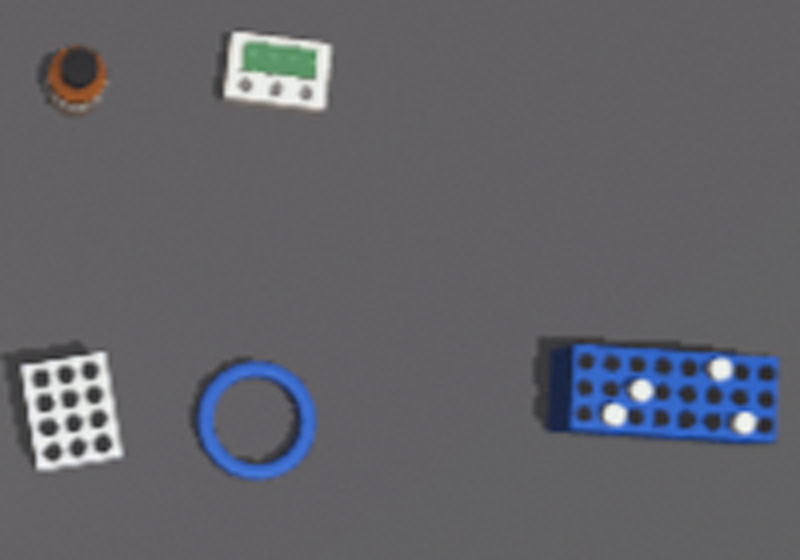

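Crops confirm the parts: the only white box is at c1 (611,422), and the block, timer face up, rack and bottle are where I read them. Next I convert these to world positions.

```bash
cat > h.py <<'E'
import numpy as np, cv2
from scipy.spatial.transform import Rotation as R
from station import env,set_gripper,viewer,workorder
def px2w(P,uv,z,pose=None):
    T=P["pose"] if pose is None else pose
    uv=np.atleast_2d(np.asarray(uv,float)); z=np.broadcast_to(z,len(uv))
    d=np.c_[(uv[:,0]-P["cx"])/P["fx"],-(uv[:,1]-P["cy"])/P["fy"],-np.ones(len(uv))]@T[:3,:3].T
    return T[:3,3]+d*((z-T[2,3])/d[:,2])[:,None]
def down(yaw):  # tool z down, closing (y) line at world angle yaw
    y=np.array([np.cos(yaw),np.sin(yaw),0]);z=np.array([0,0,-1.])
    return R.from_matrix(np.c_[np.cross(y,z),y,z]).as_quat()
def wristpose():
    s=env.read_state();T=np.eye(4);T[:3,:3]=R.from_quat(s["orientation"]).as_matrix();T[:3,3]=s["tool_pos"]
    return T@viewer.camera_params("wrist")["tool_from_camera"]
def w2px(P,X,pose=None):
    T=P["pose"] if pose is None else pose
    c=(np.atleast_2d(X)-T[:3,3])@T[:3,:3]
    return np.c_[P["cx"]+P["fx"]*c[:,0]/-c[:,2],P["cy"]-P["fy"]*c[:,1]/-c[:,2]]
E
python3 - <<'E'
from h import *
P=viewer.camera_params("top");np.set_printoptions(precision=1,suppress=True)
def g(off,pts,z): 
    return px2w(P,np.array(off)+(np.array(pts,float)+.5)/4-.5,z)[:,:2]
c1=(90,110);c2=(275,110)
def rect(n,off,pts,z):
    q=g(off,pts,z);e=[q[(i+1)%4]-q[i] for i in range(4)]
    a=[np.degrees(np.arctan2(v[1],v[0])) for v in e]
    print(n,q.mean(0),"len",[round(float(np.linalg.norm(v)),1) for v in e],"ang",np.round(a,1))
rect("box",c1,[(572,355),(677,383),(650,489),(545,461)],45)
rect("block",c2,[(22,364),(104,351),(122,456),(38,470)],56)
rect("rack",c2,[(573,343),(777,357),(777,441),(570,430)],45)
rect("timer",c2,[(230,31),(331,43),(325,109),(222,98)],24)
rect("well",c1,[(152,213),(258,208),(263,338),(157,343)],60)
print("bottle",g(c2,[(79,68)],62),"beaker",g(c1,[(603,65)],58),"tape",g(c2,[(256,420)],19))
h=g(c1,[(75,415),(346,402),(337,137)],60);print("housing",h)
for z in(83,90):print("handle",z,g(c1,[(124,470),(266,464)],z))
# scene reprojection check
E
```

```text
box [422.5 118.5] len [62.0, 62.2, 61.7, 62.2] ang [-105.4  165.3   74.5  -14.4]
block [427.7   4.7] len [47.0, 60.2, 48.1, 60.5] ang [ -81.5 -171.    98.9    8. ]
rack [ 435.1 -342.8] len [118.4, 48.4, 119.7, 50.1] ang [-94.4 177.9  86.5  -3.7]
timer [ 628.7 -120.6] len [60.2, 39.7, 61.2, 40.4] ang [-97.1 173.7  83.5  -7.7]
well [506.4 343.6] len [59.4, 73.6, 59.1, 73.5] ang [ -87.6 -177.4   92.3    2.8]
bottle [[622.1  -1.5]] beaker [[625.4 121.4]] tape [[ 422.4 -105.1]]
housing [[428.5 416.4]
 [434.5 265.8]
 [584.4 271.6]]
handle 83 [[397.4 381.4]
 [400.  304.5]]
handle 90 [[397.4 379.2]
 [399.9 302.7]]
```

```bash
cat >> h.py <<'E'
HY=0.042; WELL=np.array([506.4,343.6,48.]); RK=np.array([435.1,-342.8]); RY=-0.068
hx=np.array([np.cos(HY),np.sin(HY),0])
HINGE=WELL+70*hx+[0,0,15]
def handle(a): return HINGE+hx*(-180*np.cos(a)+20*np.sin(a))+[0,0,20*np.cos(a)+180*np.sin(a)]
def rel(p,x,y): c,s=np.cos(RY),np.sin(RY);return np.array([p[0]+c*x-s*y,p[1]+s*x+c*y])
UP=np.array([0,0,61.])
def st(m=""):
    s=env.read_state();print(m,round(s["time_s"],1),np.round(s["tool_pos"],1),"w",round(s["width"],1),"gf",round(s["grip_force"],1),"F",np.round(s["force"],1))
E
python3 - <<'E'
from h import *
q=down(HY); p=handle(0.065)+UP
print(p, [None if (j:=env.ik(handle(a)+UP,q)) is None else np.round(j,2) for a in (0.07,.7,1.45)], env.ik(p,down(HY+np.pi)))
set_gripper(32)
env.reach(p+[0,0,70],q); st("above")
T=wristpose();im=viewer.camera("wrist");cv2.imwrite("pics/w1.png",im)
P=viewer.camera_params("wrist")
print(w2px(P,[p-UP,p-UP-[0,0,12],WELL+[0,0,12]],T))
E
```

```text
[398.17472582 339.05186387 155.64952786] [array([ 0.68,  0.5 ,  1.94, -0.  ,  0.7 ,  0.64]), array([ 0.63,  0.4 ,  1.8 , -0.  ,  0.95,  0.58]), array([ 0.52,  0.49,  1.52, -0.  ,  1.13,  0.48])] [ 6.82616559e-01  5.00588622e-01  1.94225134e+00 -4.44089210e-16
  6.98752696e-01 -2.50097609e+00]
above 2.5 [398.1 339.9 225.9] w 32.1 gf 0.0 F [-0.  -0.4  0. ]
[[274.486652   231.26135293]
 [274.48549219 225.29539031]
 [417.07690621 215.7445651 ]]
```

View pics/w1.png

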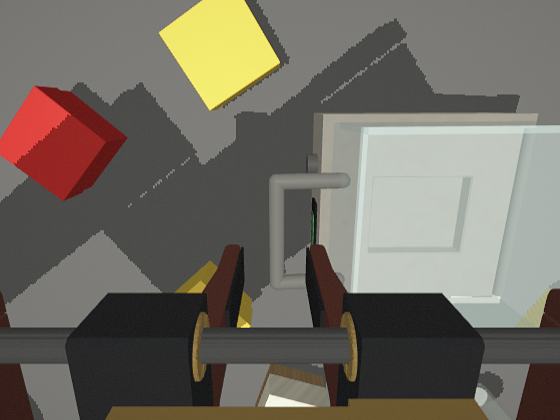

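The handle bar sits at col ~277, rows 180–283, midpoint (277,231), against a predicted (274,231). It lies between the fingers, so I'll descend and lift.

Run:
```python
from h import *
q=down(HY); p=handle(0.065)+UP+[1,0,-2]
print(env.move_l(p,rate=80,f_stop=15)); set_gripper(0); st("grip")
z=env.read_state()["tool_pos"][2]
for a in np.arange(0.15,1.46,0.1):
    env.move_l(handle(a)+UP+[1,0,-2],rate=120)
    if a>1.3 or abs(a-.65)<.02: st(f"{a:.2f}")
env.hold(.3)
set_gripper(32); st("rel")
s=env.read_state()["tool_pos"]
env.move_l(s+[0,0,45],rate=150)
env.reach([427,5,250],down(np.pi/2+.15)); st("aboveblock")
cv2.imwrite("pics/t1.png",cv2.resize(viewer.camera("top")[90:290,60:320],None,fx=3,fy=3,interpolation=cv2.INTER_CUBIC))
```

```text
False
grip 4.1 [399.4 339.1 153.8] w 9.1 gf 30.0 F [ 1.3 -0.7  1. ]
0.65 5.9 [445.8 341.  246.6] w 9.3 gf 30.0 F [ 0.1 -0.1 -0. ]
1.35 8.0 [558.  345.8 302.3] w 9.3 gf 30.0 F [ 1.4 -1.6  4.4]
1.45 8.3 [575.9 346.5 303. ] w 8.9 gf 30.0 F [1.  0.7 3.4]
rel 9.1 [575.4 346.4 303. ] w 32.1 gf 0.0 F [ 0.4  0.6 -0.9]
aboveblock 11.5 [427.3   5.2 250. ] w 32.0 gf 0.0 F [ 0.7  0.1 -0.3]
```

View pics/t1.png

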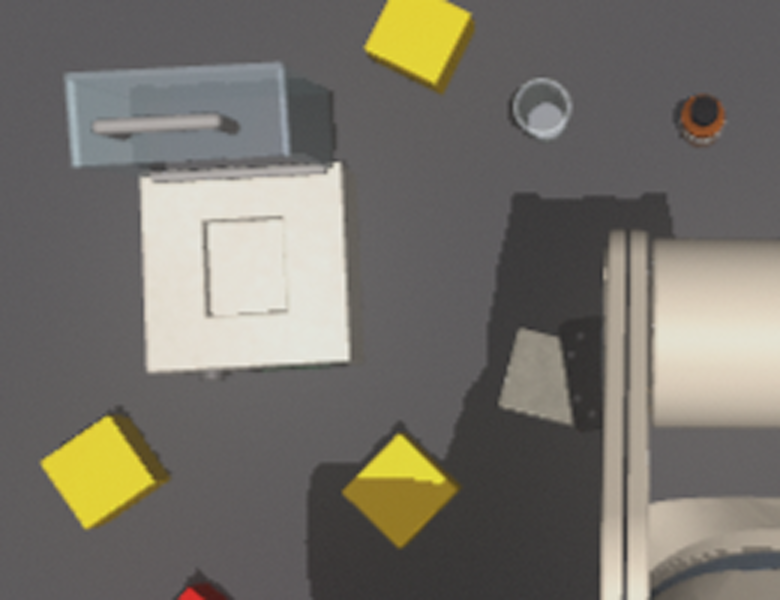

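The guard is open and the well's corners in this 3x crop are at (204,220), (285,216), (288,310) and (208,317). Next I pick up the block and seat it.

Run:
```python
from h import *
P=viewer.camera_params("top")
c=px2w(P,np.array([60,90])+(np.array([(204,220),(285,216),(288,310),(208,317)],float)+.5)/3-.5,60)
W=c[:,:2].mean(0);print("well",W,np.degrees(np.arctan2(*(c[0]-c[3])[1::-1])),np.degrees(np.arctan2(*(c[1]-c[2])[1::-1])))
T=wristpose();im=viewer.camera("wrist");cv2.imwrite("pics/w2.png",im);Pw=viewer.camera_params("wrist")
print(w2px(Pw,[[427.7,4.7,56]],T))
b=np.array([427.7,4.7]);qb=down(np.pi/2+.15)
set_gripper(75)
env.move_l([*b,37+61],rate=120,f_stop=15); set_gripper(0); st("grip")
env.move_l([*b,260],rate=200); st("lift")
W=(W+WELL[:2])/2
env.reach([*W,260],down(np.pi/2+HY)); st("over")
cv2.imwrite("pics/w3.png",viewer.camera("wrist"))
cv2.imwrite("pics/s3.png",viewer.camera("scene")[150:350,260:500])
v=cv2.hconcat([cv2.imread("pics/w3.png"),cv2.resize(cv2.imread("pics/s3.png"),(240*2,400)).copy()[:420].copy() if 0 else cv2.copyMakeBorder(cv2.imread("pics/s3.png"),0,220,0,0,0)])
cv2.imwrite("pics/v3.png",v)
```

```text
well [506.91784277 343.05545766] 2.9937276079542503 2.2554823202733236
[[274.02292564 204.90894642]]
grip 14.4 [427.8   4.7  98.2] w 48.2 gf 30.0 F [-0.8 -1.   5.1]
lift 15.3 [426.9   4.7 259.1] w 47.9 gf 30.0 F [-0.8  0.6 -2.9]
over 16.6 [506.5 342.2 259.4] w 48.2 gf 30.0 F [ 0.1 -1.  -3.2]
```

View pics/v3.png

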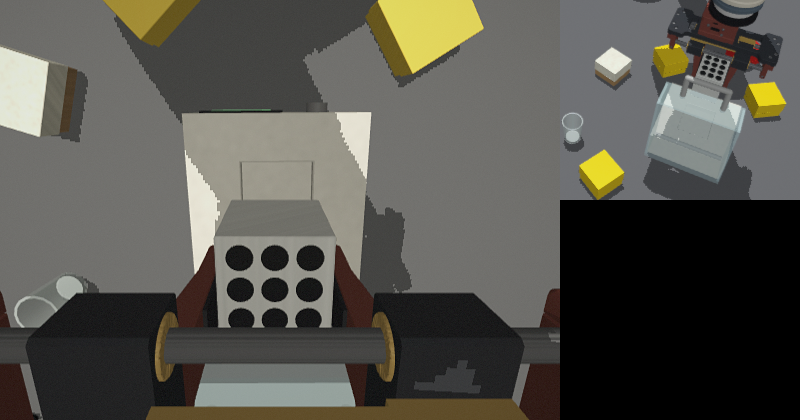

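The wrist view shows the block held straight (front top edge at row 237, cols 215–335) and the well's front edge at row 161, cols 241–313. I'll check alignment numerically before lowering.

Run:
```python
from h import *
T=wristpose();Pw=viewer.camera_params("wrist");s=env.read_state()["tool_pos"]
zt=s[2]-61+19
f=px2w(Pw,[(215,237),(335,237)],zt,T).mean(0); w=px2w(Pw,[(241,161),(313,161)],60,T)
print("block centre",f[:2]+30*hx[:2],"well centre",w.mean(0)[:2]+36*hx[:2],w,"tool",s)
```

```text
block centre [506.98576005 341.98344505] well centre [506.95955622 343.75352122] [[472.20928521 312.58843979  60.        ]
 [469.7733219  371.89549163  60.        ]] tool [506.85471051 341.92657014 259.92687062]
```

Run:
```python
from h import *
W=np.array([506.9,343.5])
env.move_l([*W,175],rate=120); st()
print(env.move_l([*W,145],rate=40,f_stop=12)); st("down")
set_gripper(62); st("open")
env.move_l([*W,280],rate=150); env.hold(.1)
q=down(HY)
# image well from a retreated position in front
env.reach(handle(1.45)+UP+[-1.,0,75],q); st("over handle")
cv2.imwrite("pics/t2.png",cv2.resize(viewer.camera("scene")[160:340,320:480],None,fx=3.3,fy=3.3,interpolation=cv2.INTER_CUBIC))
cv2.imwrite("pics/w4.png",viewer.camera("wrist"))
```

```text
17.6 [507.3 343.7 175.6] w 47.7 gf 30.0 F [-0.   0.4 -3.3]
True
down 18.3 [506.6 343.3 146.1] w 47.9 gf 30.0 F [-0.8 -0.3  4.2]
open 18.7 [505.9 342.8 145.3] w 62.1 gf 0.0 F [-0.2 -0.8 -0.5]
over handle 21.2 [573.3 346.4 379.4] w 61.9 gf 0.0 F [ 0.1 -0.8 -0.1]
```

View pics/w4.png

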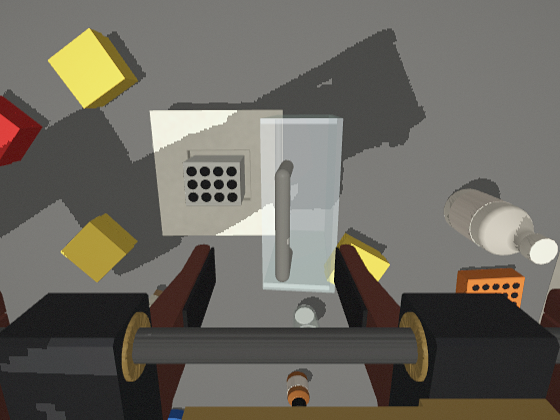

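The block is seated flat in the well at (213,182), and the handle bar is at col ~282, rows 165–280. Now I close the guard.

Run:
```python
from h import *
o=np.array([1,0,-2])
set_gripper(34)
print(env.move_l(handle(1.45)+UP+o+[1,0,0],rate=120,f_stop=12)); set_gripper(0); st("grip")
for a in np.arange(1.35,0.04,-0.1): env.move_l(handle(a)+UP+o,rate=120)
st("near")
print(env.move_l(handle(-0.03)+UP+o,rate=40,f_stop=15)); env.hold(.3); st("shut")
set_gripper(32); env.hold(.2)
p=env.read_state()["tool_pos"]; env.move_l(p+[0,0,90],rate=150); st("up")
T=wristpose();im=viewer.camera("wrist")
env.reach([422.5,118.5,250],down(1.314)); st()
w=viewer.camera("wrist")
t=viewer.camera("scene")[180:330,330:480]
cv2.imwrite("pics/v5.png",cv2.hconcat([cv2.resize(im,(400,300)),cv2.resize(t,(300,300),interpolation=cv2.INTER_CUBIC)]))
```

```text
False
grip 23.3 [576.9 346.6 303.8] w 9.0 gf 30.0 F [ 0.4 -0.   3.2]
near 27.5 [398.6 339.1 150.3] w 9.2 gf 30.0 F [ 1.2  4.4 -3. ]
True
shut 28.1 [397.3 339.  139.9] w 9.0 gf 30.0 F [ 1.5 -2.2 -3.9]
up 29.6 [397.3 339.3 229.9] w 31.5 gf 0.0 F [-0.2 -0.8  0.4]
 31.2 [422.5 118.7 249.7] w 32.1 gf 0.0 F [-0.9  0.2  0. ]
```

View pics/v5.png

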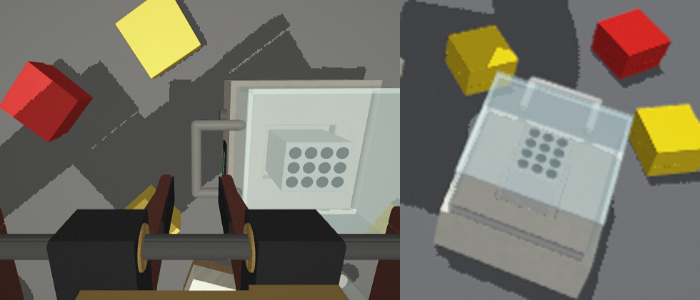

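The guard looks closed over the block: the scene view has the bar running from about (393,220) to (430,230), and the downward move stopped on contact. I'll check the angle by projection and carry on with the box.

Run:
```python
from h import *
P=viewer.camera_params("scene");hy=np.array([-hx[1],hx[0],0])
for a in(0,.05,.1):print(a,w2px(P,[handle(a)-35*hy,handle(a)+35*hy],None).round(1).tolist())
Pw=viewer.camera_params("wrist")
T=wristpose();b=np.array([422.5,118.5])
print(w2px(Pw,[[*b,45]],T).round())
set_gripper(85)
env.move_l([*b,25+61],rate=120,f_stop=15); st("down"); set_gripper(0); st("grip")
env.move_l([*b,220],rate=200)
g=rel(RK,126,0); q=down(np.pi/2+RY)
env.reach([*g,220],q); st("over")
im=viewer.camera("wrist");cv2.imwrite("pics/w6.png",im)
T=wristpose();yv=np.array([-np.sin(RY),np.cos(RY)])
C=[[*rel(RK,x,y),45] for x,y in((25,-60),(25,60),(-25,60),(-25,-60))]
print("pred",w2px(Pw,C,T).round().tolist())
```

```text
0 [[396.0, 220.1], [428.1, 230.8]]
0.05 [[396.7, 217.7], [429.0, 228.5]]
0.1 [[397.3, 215.5], [429.9, 226.2]]
[[274. 201.]]
down 33.8 [422.8 118.6  86.5] w 85.3 gf 0.0 F [ 0.1 -0.3  0.9]
grip 34.2 [422.6 118.5  86.3] w 62.0 gf 30.0 F [-0.9 -0.2  4.6]
over 36.9 [ 561.  -350.2  219.8] w 61.9 gf 30.0 F [ 0.   0.5 -0.1]
pred [[187.0, 73.0], [359.0, 73.0], [364.0, -8.0], [182.0, -8.0]]
```

View pics/w6.png

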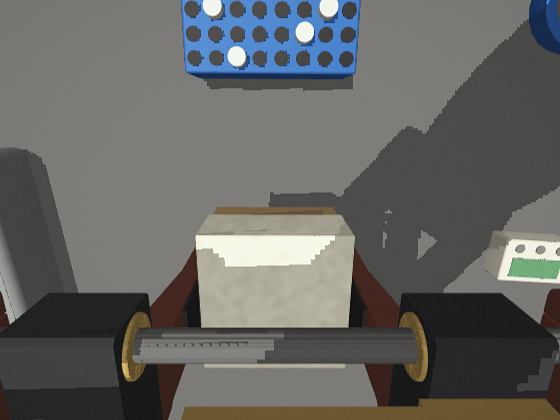

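The rack's rear edge is at row 73, cols 187–357, matching the prediction. The guard reads 0 within error. I'll place the box and pick up the bottle.

Run:
```python
from h import *
g=rel(RK,126,0)
env.move_l([*g,100],rate=150); print(env.move_l([*g,84],rate=30,f_stop=5)); st("down")
set_gripper(80); env.move_l([*g,220],rate=200)
b=np.array([622.1,-1.5])
env.reach([*b,220],down(np.pi/2)); st("over")
T=wristpose();im=viewer.camera("wrist");cv2.imwrite("pics/w7.png",im)
print(w2px(viewer.camera_params("wrist"),[[*b,62],[*b,0]],T).round())
im2=viewer.camera("top")[90:290,350:550]
cv2.imwrite("pics/v7.png",cv2.hconcat([cv2.resize(im,(400,300)),cv2.resize(im2,(300,300))]))
```

```text
True
down 38.3 [ 560.8 -351.4   86. ] w 61.7 gf 30.0 F [-0.5 -0.8  3.4]
over 41.0 [622.1  -2.5 219.8] w 80.2 gf 0.0 F [ 0.1  0.1 -0.3]
[[276. 218.]
 [276. 197.]]
```

View pics/v7.png

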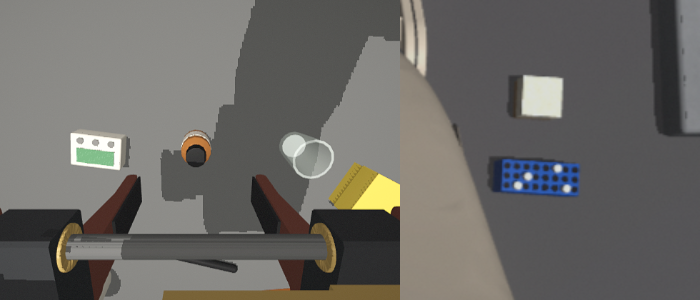

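The bottle cap is at about (274,218), as predicted, and the box stands behind the rack. Picking up the bottle.

Run:
```python
from h import *
b=np.array([622.1,-1.5])
set_gripper(60)
env.move_l([*b,24+61],rate=120,f_stop=10); set_gripper(0); st("grip")
env.move_l([*b,230],rate=200)
g=rel(RK,60,0)
env.reach([*g,230],down(np.pi/2+RY)); st("over")
env.move_l([*g,100],rate=150); print(env.move_l([*g,82],rate=30,f_stop=4)); st("down")
set_gripper(55); env.move_l([*g,230],rate=150)
t=np.array([628.7,-120.6])
env.reach([*t,200],down(np.pi/2-.113)); st("over timer")
T=wristpose();im=viewer.camera("wrist")
print(w2px(viewer.camera_params("wrist"),[[*t,24]],T).round())
im2=viewer.camera("top")[90:290,350:550]
cv2.imwrite("pics/v8.png",cv2.hconcat([cv2.resize(im,(400,300)),cv2.resize(im2,(300,300))]))
```

```text
grip 43.4 [622.2  -1.5  85.3] w 33.4 gf 30.0 F [-0.7  0.4  3.6]
over 45.7 [ 495.5 -346.1  229.8] w 33.4 gf 30.0 F [-0.2 -0.2 -0.4]
True
down 47.2 [ 495.  -346.9   85. ] w 33.4 gf 30.0 F [ 0.1 -0.6  2.3]
over timer 49.9 [ 628.3 -121.4  199.7] w 55.0 gf 0.0 F [-0.1  0.1  0.3]
[[276. 211.]]
```

View pics/v8.png

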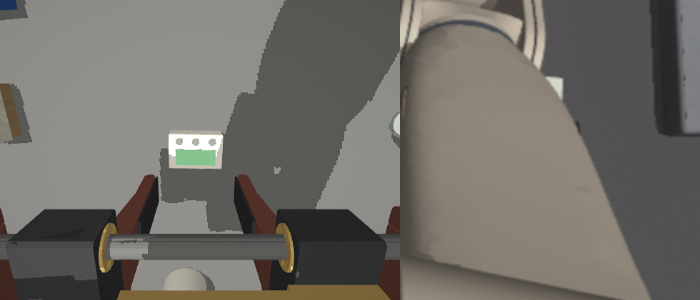

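The timer is at about (273,209), as predicted and square to the fingers. I'll pick it up and lay it on the box.

Run:
```python
from h import *
t=np.array([628.7,-120.6])
set_gripper(84)
env.move_l([*t,21+61],rate=120,f_stop=10); set_gripper(0); st("grip")
env.move_l([*t,230],rate=150)
g=rel(RK,126,0)
env.reach([*g,230],down(np.pi/2+RY)); st("over")
env.move_l([*g,140],rate=120); print(env.move_l([*g,124],rate=30,f_stop=4)); st("down")
set_gripper(80); env.move_l([*g,250],rate=150)
env.reach([400,0,350],down(np.pi/2)); st("away")
im=viewer.camera("top");cv2.imwrite("pics/t9.png",im)
a=cv2.resize(im[110:250,370:510],(560,560),interpolation=cv2.INTER_CUBIC)
cv2.imwrite("pics/v9.png",cv2.hconcat([a,cv2.resize(viewer.camera("scene")[90:270,90:170],(240,540)).copy() if 0 else cv2.copyMakeBorder(cv2.resize(viewer.camera("scene")[110:270,60:140],(240,480),interpolation=cv2.INTER_CUBIC),0,80,0,0,0)]))
```

```text
grip 52.3 [ 628.9 -120.7   82.4] w 59.8 gf 30.0 F [-0.1 -0.1  3.5]
over 54.4 [ 561.  -350.4  229.5] w 60.0 gf 30.0 F [-0.5  0.8 -0.3]
True
down 55.7 [ 560.9 -351.5  127. ] w 59.9 gf 30.0 F [ 0.2 -0.3  2.8]
away 58.7 [ 4.007e+02 -4.000e-01  3.499e+02] w 80.0 gf 0.0 F [ 0.1 -0.  -0.2]
```

View pics/v9.png

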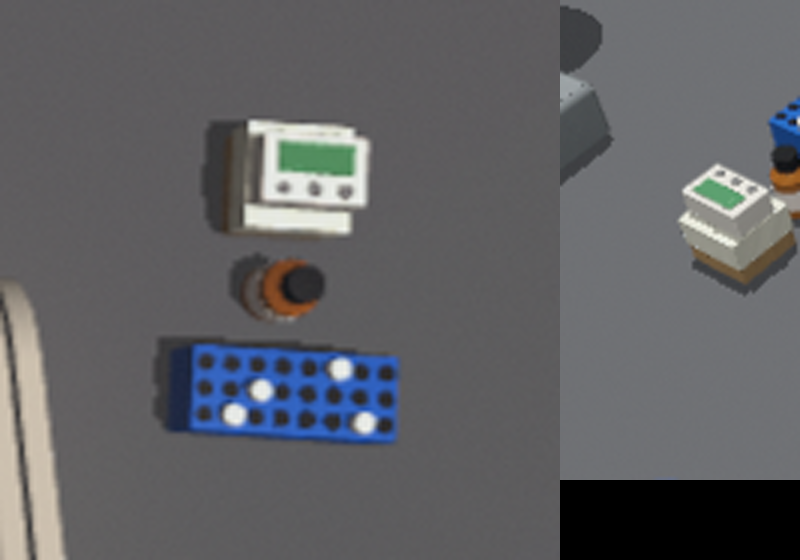

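Box, bottle and timer stand behind the rack: timer corners (264,130)–(364,207), box top (246,119)–(352,236), cap (302,283). Numeric check:

Run:
```python
from h import *
P=viewer.camera_params("top")
def g(pts,z): return px2w(P,np.array([370,110])+(np.array(pts,float)+.5)/4-.5,z)[:,:2]
c,s=np.cos(RY),np.sin(RY);M=np.array([[c,s],[-s,c]])
rk=g([(191,344),(398,357),(398,442),(189,431)],45).mean(0)
for n,p,z in(("timer",[(264,130),(370,138),(364,207),(259,200)],69),("box",[(246,119),(355,128),(352,236),(242,230)],45),("bottle",[(302,283)],62)):
    print(n,(M@(g(p,z).mean(0)-rk)).round(1))
```

```text
timer [126.4   1.9]
box [125.    1.7]
bottle [61.9  4. ]
```

All within tolerance, so I'm handing it in.

```bash
python3 -c "
from h import *
print(workorder.sign_off())"
```

```text
the job is handed in; nothing more can be done
None
```

The job is done and handed in at about 59 s of the 144 s allowed. The block is seated under the closed guard. Box, bottle and timer stand behind the rack, within about 4 mm of target in the last picture. The sign-off returned no verdict.

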